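Open the primer canister and lay its cap on a clean tile

ROBOT

A 6-joint arm with a two-finger parallel gripper is mounted at the origin on the work surface. World frame = base frame: x ahead of the robot, y to its left, z up, the work surface at z = 0. Lengths are in m, angles in rad, forces in N, time in s.
With the tool pointing down it reaches from about 0.375 to 0.925 m from the base axis. Payload 5.7 kg.
Tool frame: the origin (TCP) lies on the front face of the gripper's body, between the roots of the fingers; the fingertips stand 80 mm ahead of it and the grasp point (between the pads) lies env.grip_depth ahead of it (env.grip_depth is the distance from the TCP to the grasp point, in m); y points along the fingers, z is the direction in which the jaws open and shut, and the axes are right-handed (so a half turn about y gives the same grasp; the last joint's range is limited). The gripper opens to 88 mm and grips with 3 to 60 N. Pads are 20 mm wide; open, the fingers measure 115 mm over their backs; the gripper's body (75 mm by 178 mm) begins 61 mm behind the grasp point.
Start: joints at [-1.431, 0.359, 1.51, -0, 1.272, -0.115], TCP at [0.151, -0.581, 0.303] pointing down, gripper open.
Joint ranges: [-2.97, 2.97], [-1.01, 2.36], [0.21, 2.38], [-0.96, 4.11], [0.2, 2.71], [-2.98, 2.98]. Speed limits (rad/s): [2.39, 2.39, 3.14, 3.14, 3.14, 3.14].

INTERFACE

Orientations are given as a unit quaternion [w, x, y, z].
In Python, from rig import env, imaging gives the robot as it stands.
- The arm moves only by the tool apply_moves, never from a script. Its argument "rows" is a list of rows, each a list of 7 numbers: the shift along the world's x, y, z in cm, then the turn, a rotation vector about the world's x, y, z in units of 6 degrees (1.0 is 6 degrees), then the opening, from -1 (shut) to 1 (fully open). In form: [[dx, dy, dz, ax, ay, az, claw], ...]. A call has 1 to 20 rows; each row shifts and turns the commanded pose from where the row before left it; what a row does not reach is not made up. A row lasts 1/12 s, in which the tool goes at most 41.7 mm and 7.16 degrees, less where a joint would pass 70% of its speed; a pose out of reach is approached as far as the arm can. A call is refused whole if a number of a shift passes 4.17 or a number of a turn 1, either way. A call with a gripper value outside its range is refused whole. The fingers move at their own pace and stop on an object; "force" is the grip in N (left out, the last holds). Time passes only in rows, so rows that do not move let the fingers close. It gives the time, the measured TCP pose, the force and the opening at its end, in the units of the state.
- env.state(): the state, without advancing time (a new reading comes with each control period).
- imaging.get_image(name): name is "scene" or "top"; returns a dict with "pixels" (420x560x3 uint8, red, green, blue), "fx", "fy", "cx", "cy" (pixels), "k1" (the pictures are not rectified: a ray, as slopes to the right and down, at radius r is drawn at 1 + k1 r^2 times it, then the intrinsics apply), "xyz" and "attitude" of the camera in the world. Camera axes: x right, y down, z forward; pixel columns grow to the right and rows downward; lengths in m; the calibration is good to about 2 mm. A picture is of the moment at which its call begins. There is no depth.
- env.close_job(): hands the job in, once; it reports no verdict.
The state is a dict: "time": time; "qpos": joint angles; "dq": joint speeds; "joint_torque": joint torques, N m; "eef_pos": TCP position; "tcp_rot": TCP orientation; "force": force on the tool from outside, world axes, zero at the start; "torque": the same for the moment, N m; "width": finger opening in m.
Only numpy, scipy, OpenCV 4.12 (cv2) and the standard library are available. Lean on these libraries where they do the work, as an engineer would, in place of code of your own. Each camera call takes 0.05 s, during which the arm holds its last target. There are 200 camera calls.

TASK

Open the oblong primer canister (not the round drum beside it): unscrew its cap anticlockwise, keep hold of it as it comes off the thread and lift it away. Stand the cap, grip bar up, on the square white tile, setting it down without dropping it, and leave the drum's cap alone.

Things in the scene. Friction and masses are not known exactly. Their poses are not given: they have to be found in the camera images.
- cap_mid (a point): Grey screw cap of the oblong canister: round, 66 mm across, with a grip bar on top, 52 long, 16 thick, 34 mm tall; 60 g. Point: centre of the bar, 17 mm above the round part's flat top, 40 mm above the cap's lower edge; x along the bar, z up. The bar starts square (within 15 deg) to the canister's long side; turn it about 80 deg anticlockwise from above, in one grasp; it need not rise.
- canister: Oblong white canister, 170 x 110 mm, 150 mm tall to its shoulder, heavy, does not shift. Origin: centre of its underside; x along its long side. Neck 35 mm off centre towards -x, 22 mm tall; moulded handle on the +x half, up to 176 mm above the bench. Its coarse thread lets the cap lift off only while the cap's bar is within 30 deg of parallel to the long side; just beyond, a stop.
- tile_top (a point): Loose square white glazed tile with a thin blue border line, 150 x 150 mm and 14 mm thick, lying flat on the bench. Point: centre of its upper face; x and y along its sides, z up.
- drum_cap_tip (a point): Cap of the round white drum, to be left alone: the same kind of grey cap with a grip bar. Point: one end of its bar, 26 mm from the drum's axis; x points outwards along the bar. The drum is 124 mm across and 150 mm tall, fixed; the bar's top is 211 mm above the bench.
Not all that is in view belongs to the job. There is more than one size of the part that bears cap_mid; the job needs the middle-sized. Leave any purple look-alike of the canister alone.

How it is judged:
On the way, in this order (a step that is already met when the one before it is completed fails the run):
1. the cap is unscrewed: still down on the neck, its bar turned to within 37 degrees of the canister's long side (angle between the x axis of cap_mid and the x axis of canister, either way round below 0.65 rad and z of cap_mid in the frame of canister between 0.185 and 0.206 m), for 0.1 s.
2. the freed cap is held in the fingers, upright, at least 25 mm above its seat (z of cap_mid in the frame of canister above 0.219 m and angle between cap_mid's own z axis and vertical below 0.5 rad and contact force between the fingers and cap above 0.5 N), for 0.1 s.
At the end, for the whole second after the job is handed in: The cap stands at rest on the square tile, bar up (within 10 degrees), its axis within 50 mm of the tile's centre along each side of the tile; the tile lies flat (x of cap_mid in the frame of tile_top between -0.05 and 0.05 m and y of cap_mid in the frame of tile_top between -0.05 and 0.05 m and z of cap_mid in the frame of tile_top between 0.032 and 0.048 m and angle between cap_mid's own z axis and vertical below 0.17 rad and angle between tile_top's own z axis and vertical below 0.1 rad and linear speed of cap below 0.03 m/s); the robot touches nothing.
It fails at once if the drum's cap is turned (its bar's end moves more than 10 mm) (distance of drum_cap_tip from where it was at the start of the episode above 0.01 m).
It fails at once if the cap is dropped (it falls more than about 25 mm out of the fingers) (contact force between the fingers and cap below 0.1 N and linear speed of cap above 0.7 m/s).
It also fails if it takes over 48 s, if anything falls off the work surface, if the arm or the gripper's body presses on something with over 40 N, if the wrist force passes 120 N, or if a joint passes its speed limit or range.

## Working session

There is one attempt and no reset: what is moved stays moved. The work goes in short steps, Python scripts to look and compute and a tool call to move; the robot and the scene stay as the last step left them, time stands still between calls to the robot, and variables do not carry over. Pictures are saved under pics/ and viewed, about 8 in all and at most 12, crops included, and the job is handed in when it is done.

Besides the shell and the picture viewer there is one more tool, called after "Request:" as name(argument=value, ...) on one line, values as JSON. apply_moves: Moves the arm, as the interface text tells. Its arguments: {"type":"object","properties":{"rows":{"type":"array","items":{"type":"array","items":{"type":"number"}}},"force":{"type":"number"}},"required":["rows"]}

```bash
mkdir -p pics; cat > h.py <<'E'
import numpy as np, cv2, json
from scipy.spatial.transform import Rotation as R
from rig import env, imaging
def snap(n,f):
    d=imaging.get_image(n); cv2.imwrite(f'pics/{f}.png',d['pixels'][:,:,::-1]); 
    p={k:(np.array(d[k]).tolist()) for k in d if k!='pixels'}
    json.dump(p,open(f'pics/{n}.json','w')); return d,p
def rot(a):
    a=np.array(a); 
    return a if a.shape==(3,3) else R.from_quat(a[[1,2,3,0]]).as_matrix()
def px2w(p,u,v,z):
    x,y=(u-p['cx'])/p['fx'],(v-p['cy'])/p['fy']; a,b=x,y
    for _ in range(20):
        s=1+p['k1']*(a*a+b*b); a,b=x/s,y/s
    d=rot(p['attitude'])@[a,b,1]; c=np.array(p['xyz']); return c+d*(z-c[2])/d[2]
def w2px(p,X):
    c=rot(p['attitude']).T@(np.array(X)-p['xyz']); a,b=c[0]/c[2],c[1]/c[2]; s=1+p['k1']*(a*a+b*b)
    return a*s*p['fx']+p['cx'],b*s*p['fy']+p['cy']
def load(n): return json.load(open(f'pics/{n}.json'))
def crop(f,o,u0,v0,u1,v1,k):
    i=cv2.imread(f'pics/{f}.png')[v0:v1,u0:u1]; cv2.imwrite(f'pics/{o}.png',cv2.resize(i,None,fx=k,fy=k,interpolation=cv2.INTER_CUBIC))
E
python3 - <<'E'
from h import *
print(snap('scene','s0')[1]); print(snap('top','t0')[1]); print(env.grip_depth, env.state())
E
```

```text
{'fx': 471.07886538577674, 'fy': 471.07886538577674, 'cx': 284.6140746405065, 'cy': 212.25035340794875, 'k1': -0.025841535777322244, 'xyz': [0.8884160265691671, -0.5883053839823278, 1.0896970100333463], 'attitude': [-0.311619878938635, 0.8935904163405872, 0.30761089846234074, -0.09881676994173555]}
{'fx': 380.4504511076915, 'fy': 380.4504511076915, 'cx': 278.06891898048275, 'cy': 207.9290001959612, 'k1': -0.0747934422087416, 'xyz': [0.36009744741179417, -0.02636093343656438, 1.053782837658457], 'attitude': [0.03485010613850052, -0.7034425396070308, 0.7095594868804865, -0.02189516273624753]}
0.0613 {'time': 0.1, 'qpos': array([-1.43111316e+00,  3.59409364e-01,  1.51127773e+00, -8.87737394e-06,
        1.27247793e+00, -1.15113433e-01]), 'dq': array([-0.00126063, -0.0013685 , -0.00030877, -0.00041284,  0.00060978,
       -0.00068749]), 'joint_torque': array([ 4.59392439e-06, -5.16356921e+01, -2.71405774e+01,  6.75649988e-02,
        2.77132523e-02, -3.03876288e-05]), 'eef_pos': array([ 0.15114658, -0.5801721 ,  0.30192528]), 'tcp_rot': array([ 0.08983178, -0.08985143,  0.70193176, -0.70082008]), 'force': array([-0.10092587,  0.76613291,  0.24098697]), 'torque': array([ 0.0047636 , -0.049804  ,  0.01825164]), 'width': 0.08760729593259797}
```

View pics/s0.png

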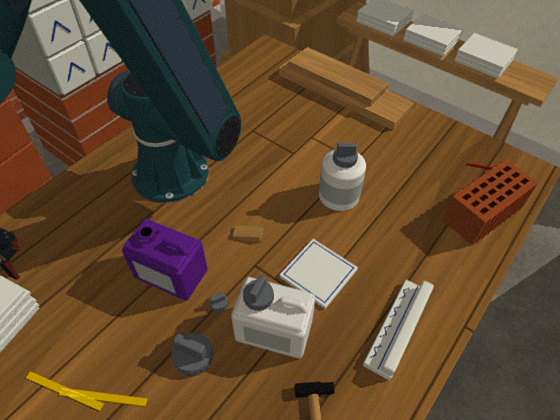

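View pics/t0.png

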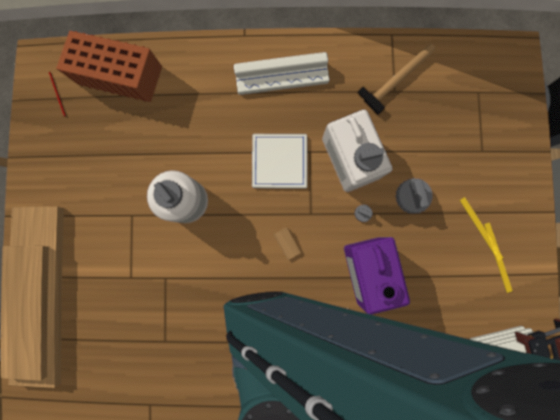

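Candidates:
- Cap on the white oblong canister: scene (258,292), top (369,156). This is the one I want.
- Big loose cap: scene (192,353), top (413,196).
- Small loose cap: scene (218,302), top (363,214).
- Drum cap: scene (346,153), top (167,192).
- Purple canister, which has no grey cap: scene (165,258).
- Tile: top (280,161). The board at top (282,73) is not it.

I'll check the choice in a close crop.

```bash
python3 - <<'E'
from h import *
a=cv2.imread('pics/s0.png')[225:375,220:370]; b=cv2.imread('pics/t0.png')[95:215,245:405]
f=lambda i,w,h:cv2.resize(i,(w,h),interpolation=cv2.INTER_CUBIC)
o=np.zeros((600,800,3),np.uint8); 
o=np.hstack([f(a,400,400),f(np.ascontiguousarray(b[:,60:160]),400,480)[:400]])
cv2.imwrite('pics/c0.png',o)
E
```

```text
(no output)
```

View pics/c0.png

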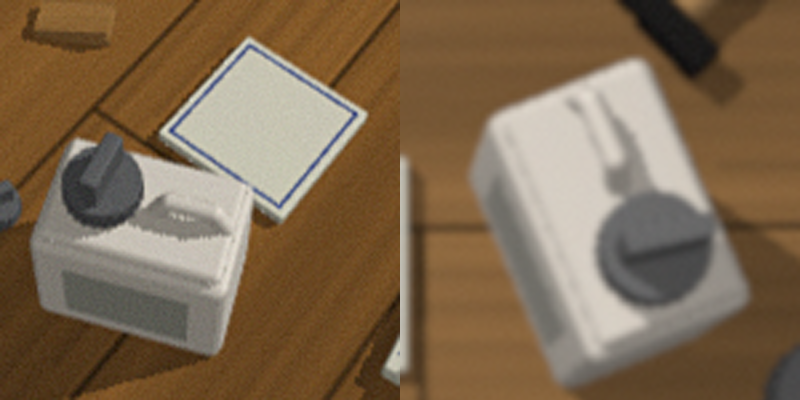

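The crop confirms the choice: the mid-sized grey cap sits on the white oblong canister's neck, at scene (258,292) and top (369,156). Its bar lies across the long side, and the handle is beyond it. Next I'll turn these pixels into positions.

```bash
python3 - <<'E'
from h import *
T=load('top');S=load('scene')
t=lambda x,y,z:px2w(T,(x-400)/4+305,y/4+95,z).round(3)
s=lambda x,y,z:px2w(S,x/2.6667+220,y/2.6667+225,z).round(3)
print('disc',t(655,248,.177),s(103,188,.177))
print('bar top s',s(115,138,.211),s(90,195,.211),'mid',s(102,166,.211))
print('bar top t',t(625,232,.211),t(712,215,.211),t(627,257,.2),t(713,238,.2))
print('can corners t',t(640,62,.145),t(487,115,.145),t(747,297,.145))
print('can corners s',s(75,145,.145),s(250,185,.145),s(215,285,.145),s(35,240,.145))
print('tile t',[px2w(T,u,v,.014).round(3) for u,v in [(253,134),(306,134),(307,188),(252,188)]])
print('tile s',s(250,38,.014),s(367,115,.014),s(280,218,.014))
E
```

```text
disc [ 0.548 -0.224  0.177] [ 0.557 -0.229  0.177]
bar top s [ 0.548 -0.201  0.211] [ 0.565 -0.253  0.211] mid [ 0.556 -0.227  0.211]
bar top t [ 0.55  -0.199  0.211] [ 0.56  -0.249  0.211] [ 0.538 -0.202  0.2  ] [ 0.549 -0.252  0.2  ]
can corners t [ 0.672 -0.226  0.145] [ 0.639 -0.131  0.145] [ 0.525 -0.286  0.145]
can corners s [ 0.5   -0.199  0.145] [ 0.641 -0.137  0.145] [ 0.671 -0.227  0.145] [ 0.532 -0.287  0.145]
tile t [array([0.652, 0.061, 0.014]), array([ 0.65 , -0.087,  0.014]), array([ 0.498, -0.088,  0.014]), array([0.5  , 0.064, 0.014])]
tile s [0.507 0.065 0.014] [0.653 0.061 0.014] [ 0.649 -0.086  0.014]
```

```bash
python3 - <<'E'
from h import *
s=env.state(); M=rot(s['tcp_rot']); print(M.round(3)); z=M[:,2]
yaw=np.degrees(np.arctan2(z[1],z[0])); q1,q6=np.degrees(s['qpos'][[0,5]]); print('yaw',yaw,q1,q6)
for tgt in (15,-165): print(tgt,'turn',(tgt-yaw+180)%360-180)
print('d cm',(np.array([.555,-.227,.33])-s['eef_pos'])*100)
E
```

```text
[[-0.968 -0.     0.252]
 [-0.252  0.002 -0.968]
 [-0.    -1.    -0.002]]
yaw -75.40107280328665 -81.99674427026599 -6.595513880645158
15 turn 90.40107280328664
-165 turn -89.59892719671335
d cm [40.3853417  35.31720981  2.80747189]
```

Request:
apply_moves(rows=[[2.1, 1.8, 0.4, 0, 0, 0.8, 1], [2.1, 1.8, 0.4, 0, 0, 0.8, 1], [2.1, 1.8, 0.4, 0, 0, 0.8, 1], [2.1, 1.8, 0.4, 0, 0, 0.8, 1], [2.1, 1.8, 0.4, 0, 0, 0.8, 1], [2.1, 1.8, 0.2, 0, 0, 0.8, 1], [2.1, 1.8, 0.2, 0, 0, 0.8, 1], [2.1, 1.8, 0.2, 0, 0, 0.8, 1], [2.1, 1.8, 0, 0, 0, 0.8, 1], [2.1, 1.8, 0, 0, 0, 0.8, 1], [2.1, 1.8, 0, 0, 0, 0.8, 1], [2.1, 1.8, 0, 0, 0, 0.8, 1], [2.1, 1.8, 0, 0, 0, 0.8, 1], [2.1, 1.8, 0, 0, 0, 0.8, 1], [2.1, 1.8, 0, 0, 0, 0.8, 1], [2.1, 1.8, 0, 0, 0, 0.8, 1], [2.1, 1.8, 0, 0, 0, 0.8, 1], [2.1, 1.8, 0, 0, 0, 0.8, 1], [2.1, 1.8, 0, 0, 0, 0.6, 1], [0.5, 1.1, 0, 0, 0, 0, 1]])

```text
time: 1.77
eef_pos: [0.5576, -0.2257, 0.3281]
tcp_rot: [0.561, -0.56, 0.431, -0.431]
force: [-0.1, -0.3, 0.2]
width: 0.0879
```

```bash
python3 - <<'E'
from h import *
snap('scene','s1'); s=env.state(); M=rot(s['tcp_rot']); print(s['time'],s['eef_pos'],np.degrees(np.arctan2(M[1,2],M[0,2])),M[:,1])
crop('s1','c1',190,170,370,350,3)
E
```

```text
1.8167 [ 0.5569065  -0.22442874  0.328058  ] 14.704070654635222 [-9.51026735e-06  1.93078814e-03 -9.99998136e-01]
```

View pics/c1.png

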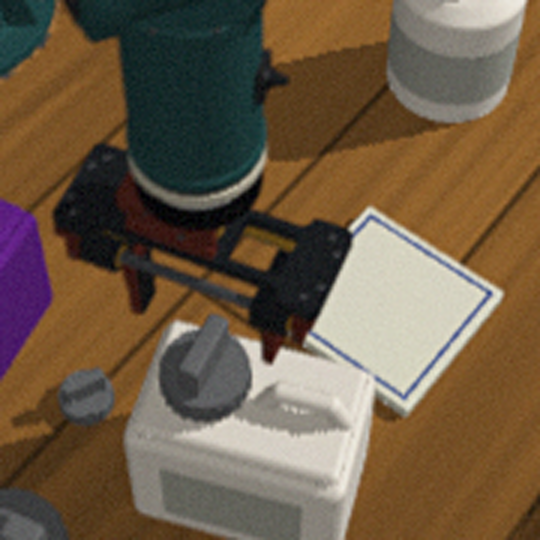

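The gripper is centred over the cap, with the bar's top centre at crop (206,354). The jaws are square to the bar, so I'm going down.

Request:
apply_moves(rows=[[-0.1, -0.1, -1.5, 0, 0, 0, 1], [0, 0, -1.5, 0, 0, 0, 1], [0, 0, -1.2, 0, 0, 0, 1], [0, 0, -1.0, 0, 0, 0, 1], [0, 0, -0.8, 0, 0, 0, 1], [0, 0, -0.5, 0, 0, 0, 1], [0, 0, 0, 0, 0, 0, 1], [0, 0, 0, 0, 0, 0, 1], [0, 0, 0, 0, 0, 0, 1]])

```text
time: 2.57
eef_pos: [0.5545, -0.2289, 0.2642]
tcp_rot: [0.559, -0.559, 0.432, -0.433]
force: [-0.3, 0.4, -0.3]
width: 0.0878
```

Request:
apply_moves(rows=[[0, 0, 0, 0, 0, 0, -0.3], [0, 0, 0, 0, 0, 0, -0.3], [0, 0, 0, 0, 0, 0, -0.3], [0, 0, 0, 0, 0, 0, -1], [0, 0, 0, 0, 0, 0, -1], [0, 0, 0, 0, 0, 0, -1], [0, 0, 0, 0, 0, 0, -1], [0, 0, 0, 0, 0, 0, -1], [0, 0, 0, 0, 0, 0, -1], [0, 0, 0, 0, 0, 0, -1], [0, 0, 0, 0, 0, 0, -1], [0, 0, 0, 0, 0, 0, -1]], force=15)

```text
time: 3.57
eef_pos: [0.5541, -0.2286, 0.2636]
tcp_rot: [-0.559, 0.56, -0.433, 0.432]
force: [0.5, -0.5, -0.1]
width: 0.0161
```

```bash
python3 - <<'E'
from h import *
snap('scene','s2'); s=env.state(); print(s)
crop('s2','c2',190,170,370,350,3)
E
```

```text
{'time': 3.6167, 'qpos': array([-5.06434716e-01,  3.94726030e-01,  1.55792842e+00, -3.18052041e-04,
        1.18930348e+00, -7.61167229e-01]), 'dq': array([ 2.59478045e-05, -7.24898938e-04, -2.93371125e-04,  2.69328435e-04,
       -1.73813222e-03, -6.91359181e-04]), 'joint_torque': array([ 3.53946481e-01, -5.22321796e+01, -2.57649618e+01,  2.74743810e-01,
       -7.98285194e-02,  1.39676209e-02]), 'eef_pos': array([ 0.55408672, -0.22865681,  0.26356593]), 'tcp_rot': array([-0.55936396,  0.55960929, -0.4325176 ,  0.43229379]), 'force': array([-0.68218123,  0.18720326,  0.38463689]), 'torque': array([-0.11547774, -0.01162461,  0.06793519]), 'width': 0.01552949221765903}
```

View pics/c2.png

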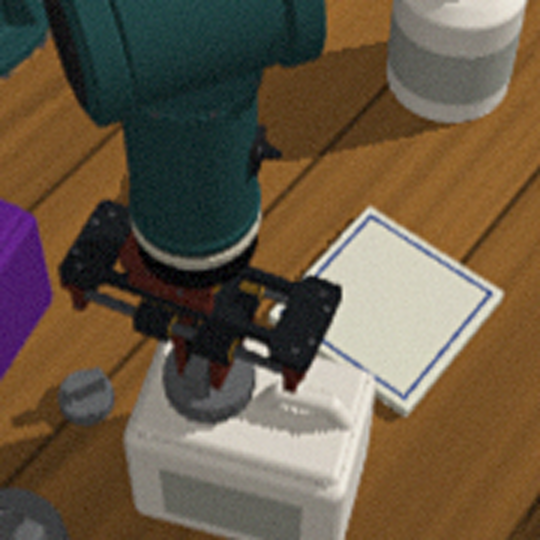

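Width 16 mm means the fingers are on the bar, with no side load. Now I'll unscrew it.

Request:
apply_moves(rows=[[0, 0, 0, 0, 0, 0, -1], [0, 0, 0, 0, 0, 0, -1], [0, 0, 0, 0, 0, 0.5, -1], [0, 0, 0, 0, 0, 0.7, -1], [0, 0, 0, 0, 0, 0.8, -1], [0, 0, 0, 0, 0, 0.8, -1], [0, 0, 0, 0, 0, 0.8, -1]], force=40)

```text
time: 4.2
eef_pos: [0.5544, -0.2285, 0.2636]
tcp_rot: [0.631, -0.631, 0.319, -0.319]
force: [0.6, -1.0, 0.4]
width: 0.0157
```

```bash
python3 - <<'E'
from h import *
s=env.state(); M=rot(s['tcp_rot']);print(s['eef_pos'],s['force'],s['torque'],s['width'],np.degrees(np.arctan2(M[1,2],M[0,2])))
E
```

```text
[ 0.55439909 -0.22852305  0.26361058] [ 0.62442613 -0.95235302  0.37064304] [-0.02059319 -0.13824618  0.04139167] 0.015711555387982155 36.436005569338874
```

Request:
apply_moves(rows=[[0, 0, 0, 0, 0, 0.8, -1], [0, 0, 0, 0, 0, 0.8, -1], [0, 0, 0, 0, 0, 0.8, -1], [0, 0, 0, 0, 0, 0.8, -1], [0, 0, 0, 0, 0, 0.8, -1], [0, 0, 0, 0, 0, 0.8, -1], [0, 0, 0, 0, 0, 0.8, -1], [0, 0, 0, 0, 0, 0.8, -1], [0, 0, 0, 0, 0, 0.8, -1], [0, 0, 0, 0, 0, 0.8, -1], [0, 0, 0, 0, 0, 0.8, -1], [0, 0, 0, 0, 0, 0.8, -1], [0, 0, 0, 0, 0, 0.6, -1], [0, 0, 0, 0, 0, 0, -1], [0, 0, 0, 0, 0, 0, -1], [0, 0, 0, 0, 0, 0, -1]])

```text
time: 5.53
eef_pos: [0.555, -0.2264, 0.2637]
tcp_rot: [0.707, -0.704, -0.046, 0.045]
force: [3.1, 7.2, 0.5]
width: 0.0156
```

```bash
python3 - <<'E'
from h import *
snap('scene','s3'); s=env.state(); M=rot(s['tcp_rot']);print(s['eef_pos'],s['force'],s['torque'],s['width'],np.degrees(np.arctan2(M[1,2],M[0,2])))
crop('s3','c3',210,230,330,350,5)
E
```

```text
[ 0.55503919 -0.22639396  0.26368431] [2.62217987 7.67616295 1.54908539] [ 1.49811493 -0.67666389 -0.09019777] 0.015515906859527149 97.37289460451733
```

View pics/c3.png

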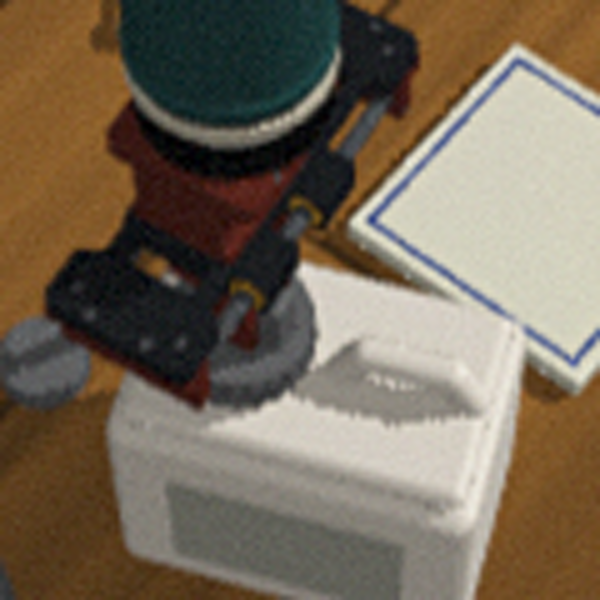

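The fingers still hold the bar (width 15.5 mm) after about 83° of turn, which leaves it roughly 16° from the long side. There is a slight side load, so I'll relieve it and lift.

Request:
apply_moves(rows=[[0.05, 0.15, 0, 0, 0, 0.3, -1], [0, 0, 0, 0, 0, 0.2, -1], [0, 0, 0, 0, 0, 0, -1], [0, 0, 0.1, 0, 0, 0, -1], [0, 0, 0.2, 0, 0, 0, -1], [0, 0, 0.2, 0, 0, 0, -1]])

```text
time: 6.08
eef_pos: [0.5542, -0.2258, 0.2678]
tcp_rot: [0.705, -0.703, -0.064, 0.065]
force: [0.9, 5.4, -3.1]
width: 0.0157
```

```bash
python3 - <<'E'
from h import *
s=env.state(); M=rot(s['tcp_rot']);print(s['eef_pos'],s['force'],s['torque'],s['width'],np.degrees(np.arctan2(M[1,2],M[0,2])))
E
```

```text
[ 0.55422378 -0.22584925  0.26780164] [ 0.91792959  5.41479388 -3.1428779 ] [ 1.04870644 -0.34019749  0.03711081] 0.015687449123159284 100.40098834241206
```

Request:
apply_moves(rows=[[0, 0.1, 0.4, 0, 0, 0, -1], [0, 0, 0.5, 0, 0, 0, -1], [0, 0, 0.6, 0, 0, 0, -1], [0, 0, 0.7, 0, 0, 0, -1], [0, 0, 0.8, 0, 0, 0, -1], [0, 0, 0.8, 0, 0, 0, -1], [0, 0, 0.8, 0, 0, 0, -1], [0, 0, 0.8, 0, 0, 0, -1], [0, 0, 0.6, 0, 0, 0, -1], [0, 0, 0, 0, 0, 0, -1], [0, 0, 0, 0, 0, 0, -1]])

```text
time: 7.0
eef_pos: [0.5548, -0.2262, 0.3291]
tcp_rot: [-0.704, 0.704, 0.064, -0.064]
force: [-0.7, 0.1, -0.2]
width: 0.0155
```

```bash
python3 - <<'E'
from h import *
snap('scene','s4'); s=env.state(); M=rot(s['tcp_rot']);print(s['eef_pos'],s['force'],s['torque'],s['width'],np.degrees(np.arctan2(M[1,2],M[0,2])))
crop('s4','c4',190,190,350,350,4)
print((np.array([.575,.008,.26])-s['eef_pos'])*100)
E
```

```text
[ 0.55462589 -0.22605857  0.32855851] [ 0.33771026  0.39679072 -0.93268152] [ 0.03124499 -0.13684389 -0.00251198] 0.015603049148802006 100.40012124549693
[ 2.0374107  23.40585701 -6.85585149]
```

View pics/c4.png

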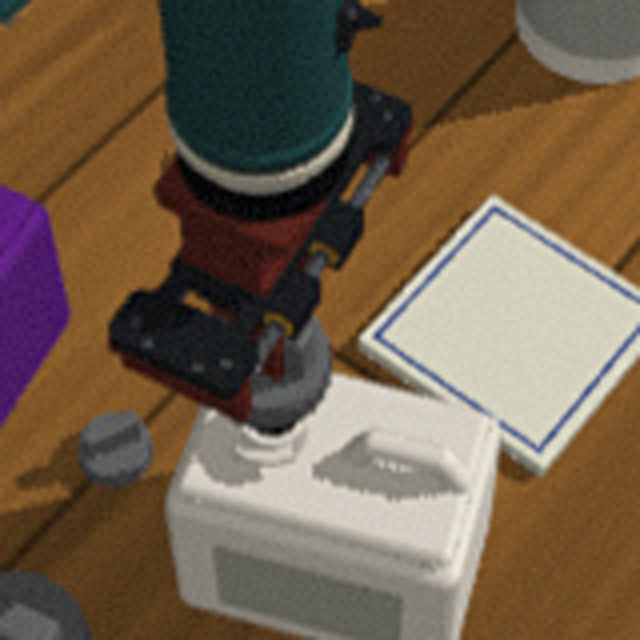

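The cap is off the neck and held upright (crop (290,370)), and the neck is exposed at (270,440). I'll carry it over the tile and turn the jaws along x so the gripper body clears the canister.

Request:
apply_moves(rows=[[0.1, 0.8, 0, 0, 0, -0.5, -1], [0.1, 1.3, 0, 0, 0, -0.8, -1], [0.1, 1.3, 0, 0, 0, -0.8, -1], [0.1, 1.3, 0, 0, 0, -0.8, -1], [0.1, 1.3, 0, 0, 0, -0.8, -1], [0.1, 1.3, 0, 0, 0, -0.8, -1], [0.1, 1.3, 0, 0, 0, -0.8, -1], [0.1, 1.3, 0, 0, 0, -0.8, -1], [0.1, 1.3, 0, 0, 0, -0.8, -1], [0.1, 1.3, 0, 0, 0, -0.8, -1], [0.1, 1.3, 0, 0, 0, -0.8, -1], [0.1, 1.3, 0, 0, 0, -0.8, -1], [0.1, 1.3, 0, 0, 0, -0.8, -1], [0.1, 1.3, 0, 0, 0, -0.8, -1], [0.1, 1.3, 0, 0, 0, -0.8, -1], [0.1, 1.3, 0, 0, 0, -0.8, -1], [0.1, 1.3, 0, 0, 0, -0.8, -1], [0.1, 1.0, 0, 0, 0, -0.8, -1], [0.1, 0.6, 0, 0, 0, -0.5, -1], [0.1, 0.2, 0, 0, 0, 0, -1]])

```text
time: 8.72
eef_pos: [0.5744, 0.0089, 0.3279]
tcp_rot: [-0.552, 0.553, -0.442, 0.441]
force: [0.9, -0.3, -0.7]
width: 0.0159
```

Request:
apply_moves(rows=[[0, 0, -1, 0, 0, 0, -1], [0, 0, -2, 0, 0, 0, -1], [0, 0, -2, 0, 0, 0, -1], [0, 0, -2, 0, 0, 0, -1], [0, 0, -2, 0, 0, 0, -1], [0, 0, -2, 0, 0, 0, -1], [0, 0, -2, 0, 0, 0, -1], [0, 0, -2, 0, 0, 0, -1], [0, 0, -1.5, 0, 0, 0, -1], [0, 0, -1.2, 0, 0, 0, -1], [0, 0, -0.6, 0, 0, 0, -1], [0, 0, 0, 0, 0, 0, -1], [0, 0, 0, 0, 0, 0, -1], [0, 0, 0, 0, 0, 0, -1]])

```text
time: 9.88
eef_pos: [0.5752, 0.0077, 0.1462]
tcp_rot: [0.553, -0.553, 0.441, -0.441]
force: [0.0, 0.2, -0.9]
width: 0.0153
```

```bash
python3 - <<'E'
from h import *
snap('scene','s5'); s=env.state(); M=rot(s['tcp_rot']);print(s['eef_pos'],s['force'],s['torque'],s['width'],np.degrees(np.arctan2(M[1,2],M[0,2])))
crop('s5','c5',230,190,390,350,4)
E
```

```text
[0.57531494 0.00772801 0.14641453] [-9.19616847e-04  5.23213284e-01 -1.16776495e+00] [-0.01060089 -0.09757517  0.02543018] 0.016084033696414854 12.814713220242053
```

View pics/c5.png

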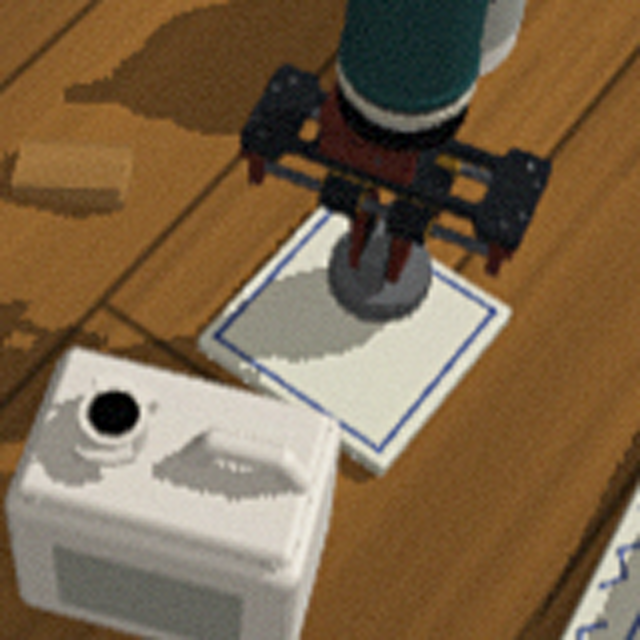

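The cap hangs upright over the tile at crop (380,285). I'll lower it to near contact and then creep down.

Request:
apply_moves(rows=[[0, 0, -0.6, 0, 0, 0, -1], [0, 0, -0.6, 0, 0, 0, -1], [0, 0, -0.4, 0, 0, 0, -1], [0, 0, -0.2, 0, 0, 0, -1], [0, 0, -0.1, 0, 0, 0, -1], [0, 0, 0, 0, 0, 0, -1], [0, 0, 0, 0, 0, 0, -1]])

```text
time: 10.52
eef_pos: [0.5748, 0.0079, 0.1266]
tcp_rot: [-0.553, 0.553, -0.441, 0.441]
force: [0.3, -0.4, -0.4]
width: 0.0158
```

Request:
apply_moves(rows=[[0, 0, -0.1, 0, 0, 0, -1], [0, 0, -0.1, 0, 0, 0, -1], [0, 0, 0, 0, 0, 0, -1], [0, 0, 0, 0, 0, 0, -1]], force=15)

```text
time: 10.85
eef_pos: [0.5747, 0.0079, 0.1246]
tcp_rot: [-0.553, 0.553, -0.441, 0.441]
force: [0.7, -0.6, -1.0]
width: 0.0161
```

Request:
apply_moves(rows=[[0, 0, -0.1, 0, 0, 0, -1], [0, 0, 0, 0, 0, 0, -1], [0, 0, 0, 0, 0, 0, -1]])

```text
time: 11.1
eef_pos: [0.5747, 0.0079, 0.1236]
tcp_rot: [-0.553, 0.553, -0.441, 0.441]
force: [0.0, 0.2, -1.8]
width: 0.0157
```

Request:
apply_moves(rows=[[0, 0, -0.1, 0, 0, 0, -1], [0, 0, 0, 0, 0, 0, -1], [0, 0, 0, 0, 0, 0, -1]])

```text
time: 11.35
eef_pos: [0.5747, 0.0079, 0.1235]
tcp_rot: [0.553, -0.553, 0.441, -0.441]
force: [-2.9, 0.2, 8.3]
width: 0.0163
```

The tile is carrying the cap (8 N up), so I'll release and rise.

Request:
apply_moves(rows=[[0, 0, 0, 0, 0, 0, -0.5], [0, 0, 0, 0, 0, 0, -0.3], [0, 0, 0, 0, 0, 0, 0], [0, 0, 0, 0, 0, 0, 0.2], [0, 0, 0, 0, 0, 0, 0.2], [0, 0, 0, 0, 0, 0, 0.2], [0, 0, 0, 0, 0, 0, 0.2], [0, 0, 0, 0, 0, 0, 0.2]])

```text
time: 12.02
eef_pos: [0.5747, 0.0079, 0.1226]
tcp_rot: [-0.553, 0.553, -0.441, 0.441]
force: [-0.3, 0.4, 1.2]
width: 0.0523
```

Request:
apply_moves(rows=[[0, 0, 0.5, 0, 0, 0, 0.2], [0, 0, 1, 0, 0, 0, 0.2], [0, 0, 1.5, 0, 0, 0, 0.2], [0, 0, 2, 0, 0, 0, 0.2], [0, 0, 2, 0, 0, 0, 0.2], [0, 0, 2, 0, 0, 0, 0.2], [0, 0, 2, 0, 0, 0, 0.2], [0, 0, 2, 0, 0, 0, 0.2], [0, 0, 1, 0, 0, 0, 0.2], [0, 0, 0, 0, 0, 0, 0.2], [0, 0, 0, 0, 0, 0, 0.2], [0, 0, 0, 0, 0, 0, 0.2]])

```text
time: 13.02
eef_pos: [0.574, 0.008, 0.2617]
tcp_rot: [-0.552, 0.553, -0.442, 0.441]
force: [0.6, -0.1, 0.1]
width: 0.053
```

```bash
python3 - <<'E'
from h import *
d,p=snap('scene','s6'); s=env.state(); print(s['time'],s['eef_pos'],s['force'],s['width'])
crop('s6','c6',230,190,390,350,4)
print([(np.array(w2px(p,X))-[230,190])*4 for X in ([.575,-.012,.014],[.575,.008,.037],[.575,.008,.071])])
E
```

```text
13.0667 [0.57391295 0.00797824 0.26136797] [-0.80956802  0.16513833  0.21880613] 0.05257445403498673
[array([351.47129087, 324.82150824]), array([371.47372919, 286.05115373]), array([375.65680118, 257.77626281])]
```

View pics/c6.png

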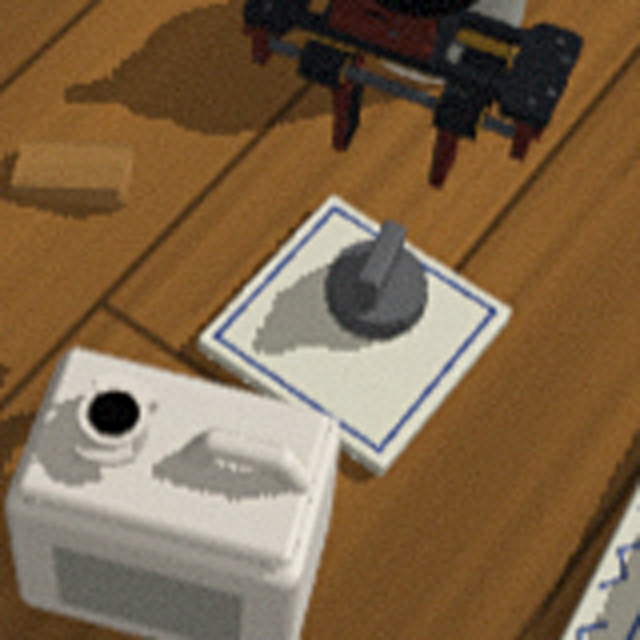

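The cap stands bar up on the tile with its disc at crop (378,286), as predicted and about 20 mm from the tile's centre. The gripper is well clear.

```bash
python3 -c "
from rig import env
print(env.close_job())"
```

```text
the job is handed in; nothing more can be done
None
```

The oblong canister's cap is off and standing bar up on the square white tile. I handed the job in after about 13 s of robot time; it reports no verdict.

- **Unscrewing:** I gripped the mid-sized cap by its bar and turned it about 83° anticlockwise while it was still down, then about 3° more. By my image measurements the bar was about 16° from the canister's long side before the lift began.
- **Lifting and carrying:** The cap rose about 65 mm straight up and stayed in the fingers, with the opening steady at about 16 mm.
- **Setting down:** I lowered it until the tile pushed back with about 8 N, then released it and raised the gripper clear.

**Last checks:** In the final picture the cap stands upright about 20 mm from the tile's centre along y and near zero along x. That is within 2–3 mm of where I expected it. The tile had not visibly moved. The force reading was near zero, so the robot was touching nothing.

There was a side load of up to about 8 N on the cap at the end of the turn; it dropped to 5 N after I eased it and was gone once the cap was off. I kept the gripper well away from the drum, but I did not measure its cap again at the end. No check failed or disagreed.

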